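# Turn the window lamp's dimmer down to its stop

## Robot

A 7-joint arm with a two-finger parallel gripper is mounted at the origin on the work surface. World frame = base frame: x ahead of the robot, y to its left, z up, the work surface at z = 0. Lengths are in m, angles in rad, forces in N, time in s.
With the tool pointing down it reaches from about 0.35 to 0.9 m from the base axis. Payload 8.1 kg.
Tool frame: the origin (TCP) lies between the finger pads; the fingertips stand 25 mm ahead of it and the grasp point (between the pads) lies 6 mm ahead of it; z points along the fingers, y is the direction in which the jaws open and shut (so a half turn about z gives the same grasp; the last joint's range is limited). The gripper opens to 92 mm and grips with 3 to 60 N. Pads are 19 mm wide; open, the fingers measure 130 mm over their backs; the gripper's body (75 mm by 190 mm) begins 47 mm behind the grasp point.
Start: joints at [1.22, 0.434, 0.025, 1.573, -0.012, 1.134, -0.075], TCP at [0.153, -0.606, 0.252] pointing down, gripper open.
Joint ranges: [-2.62, 2.62], [-0.44, 2.09], [-1.27, 1.32], [0.08, 2.57], [-1.32, 4.46], [0.12, 2], [-2.74, 2.74]. Speed limits (rad/s): [2.22, 2.22, 3.01, 3.01, 3.14, 3.14, 3.14].

## Interface

Orientations are given as a rotation vector (axis times angle).
In Python, from cell import * gives the robot as it stands.
- The arm moves only by the shell command python3 -m jog 'ROWS' [FORCE]. ROWS is JSON, one flat list of numbers, 5 for each row, row after row: the finger opening in mm, from 0 to 91.8, then the shift along the tool's x, y, z in units of 40 mm (1.0 is 40 mm), then the turn about the tool's z in units of 6 degrees (1.0 is 6 degrees). A call has 1 to 20 rows; each row shifts and turns the pose as measured when the row begins, along the tool's axes as they then stand; what a row does not reach is not made up. A row lasts 1/12 s, in which the tool goes at most 41.7 mm and 7.16 degrees, less where a joint would pass 70% of its speed; a pose out of reach is approached as far as the arm can. A call is refused whole if a number of a shift passes 1 or a number of a turn 1, either way. A call with a gripper value outside its range is refused whole. The fingers move at their own pace and stop on an object; FORCE is the grip in N (left out, the last holds). Time passes only in rows, so rows that do not move let the fingers close. It gives the time, the measured TCP pose, the force and the opening at its end, in the units of the state.
- observe(): the state, without advancing time (a new reading comes with each control period).
- get_image(name): name is "side" or "top" or "wrist"; returns the picture (400x640x3 uint8, red, green, blue); there is no depth.
- camera_params(name): a dict with "intrinsics" (3x3 intrinsics, pixels), "xyz" and "orientation" of the camera in the world. Camera axes: x right, y down, z forward; pixel columns grow to the right and rows downward; lengths in m; the calibration is good to about 2 mm. A picture is of the moment at which its call begins: read the wrist's pose just before it. camera_params takes no time and is no camera call; for the wrist camera it gives the pose at the moment of the call.
- sign_off(): hands the job in, once; it reports no verdict.
The state is a dict: "clock": time; "joints": joint angles; "dq": joint speeds; "joint_efforts": joint torques, N m; "position": TCP position; "ee_rot": TCP orientation; "force": force on the tool from outside, world axes, zero at the start; "ft_torque": the same for the moment, N m; "width": opening from 0.0 (shut) to 1.0 (fully open).
Only numpy, scipy, OpenCV 4.12 (cv2) and the standard library are available. Lean on these libraries where they do the work, as an engineer would, in place of code of your own. Each camera call takes 0.05 s, during which the arm holds its last target. There are 200 camera calls.

## Task

Turn the window lamp all the way down: twist the bar-shaped knob on the oblong dimmer box anticlockwise, seen from above, until it reaches its end stop, then let go of it. The round twist timer standing nearby has a similar knob; leave its dial as it is set, and leave the little glass tealight cup where it stands.

Things in the scene. Friction and masses are not known exactly. Their poses are not given: they have to be found in the camera images.
- dimmer_box: Oblong white dimmer box, 120 (x) x 84 x 30 mm high, fixed to the sill. Origin: centre of its underside. The knob turns about the vertical through it: a grey skirt 50 mm across, its top 34 mm above the sill, with a white bar on it 46 long, 13 wide, from 34 to 62 mm above the sill; pinch it across its width. Dark line: pointer end. Of the dots around it the smallest, at +x, is the minimum.
- dimmer (a joint): Dimmer knob angle, rad: 0 at the anticlockwise end stop (minimum), where the bar's pointer end is towards the box's +x; at q it is turned q clockwise from there, seen from above. Other stop 4.71. It starts at 0.7 to 1.3. Friction about 0.03 N m, no spring: it stays where it is left.
- timer_pointer (a point): Bystander: point on top of the timer's knob at its pointer end, 20 mm from the timer's axis, 62 mm above the sill. The timer is a round white disc, 90 mm across, 30 mm high, fixed to the sill, with an easily turned bar knob of the dimmer knob's size; its centre is at least 0.24 m from the dimmer's.
- tealight: Bystander: loose glass tealight cup, 52 mm across, 42 mm high, about 90 g, standing between dimmer and timer. Origin: centre of its underside.
There are look-alikes about, which are no part of the job. What is shaped like the dimmer_box but blue or green is not meant.

How it is judged:
By the outcome, as a careful person would: the job done as asked, in the order asked, and still so for the second after the job is handed in, with the robot touching nothing.
It also fails if it takes over 32 s, if anything falls off the work surface, if the arm or the gripper's body presses on something with over 40 N, if the wrist force passes 120 N, or if a joint passes its speed limit or range.

## Working session

There is one attempt and no reset: what is moved stays moved. The work goes in short steps, Python scripts to look and compute and a shell command to move; the robot and the scene stay as the last step left them, time stands still between calls to the robot, and variables do not carry over. Pictures are saved under pics/ and viewed, about 8 in all and at most 12, crops included, and the job is handed in when it is done.

```bash
mkdir -p pics; cat > h.py <<'E'
from cell import *
import numpy as np, cv2
from scipy.spatial.transform import Rotation as R
def rot(o):
    o=np.array(o,float)
    return o if o.shape==(3,3) else (R.from_rotvec(o).as_matrix() if o.size==3 else R.from_quat(o).as_matrix())
def ray(cp,u,v,z):
    K=np.array(cp["intrinsics"]);d=rot(cp["orientation"])@np.linalg.solve(K,[u,v,1]);c=np.array(cp["xyz"])
    return c+d*(z-c[2])/d[2]
def proj(cp,p):
    K=np.array(cp["intrinsics"]);q=K@(rot(cp["orientation"]).T@(np.array(p)-np.array(cp["xyz"])));return q[:2]/q[2]
def save(n,im): cv2.imwrite("pics/"+n,cv2.cvtColor(im,cv2.COLOR_RGB2BGR))
E
python3 - <<'E'
from h import *
print(observe())
for n in("top","side"):
    save(n+"0.png",get_image(n));print(n,camera_params(n))
E
```

```text
{'clock': 0.0, 'joints': array([ 1.22041069,  0.43523653,  0.02496802,  1.57410279, -0.01161291,
        1.13402693, -0.07506806]), 'dq': array([-0.00053731,  0.00054146, -0.00055405, -0.00057012,  0.00060673,
       -0.00045944,  0.00110249]), 'joint_efforts': array([ 2.69408365e-04, -6.67857814e+01,  9.85306688e-01, -3.14465797e+01,
       -6.04925863e-02,  4.29543585e-02,  1.72808868e-04]), 'position': array([ 0.15312001, -0.60545065,  0.25093428]), 'ee_rot': array([-3.11593832e+00, -3.87968200e-01,  5.23090204e-04]), 'force': array([-0.63286959,  1.16089707,  0.58992803]), 'ft_torque': array([-0.03137598, -0.04388688,  0.013548  ]), 'width': 1.0036905354171872}
top {'intrinsics': array([[364.19820478,   0.        , 315.92274379],
       [  0.        , 364.19820478, 203.47488567],
       [  0.        ,   0.        ,   1.        ]]), 'xyz': array([0.36952215, 0.02737311, 0.81480843]), 'orientation': array([-2.17592689,  2.15061291, -0.21035662])}
side {'intrinsics': array([[412.2232723,   0.       , 327.1143423],
       [  0.       , 412.2232723, 199.7884018],
       [  0.       ,   0.       ,   1.       ]]), 'xyz': array([ 0.23343185, -0.36113899,  0.62904994]), 'orientation': array([-2.34607934,  0.76917356, -0.29054558])}
```

View pics/top0.png

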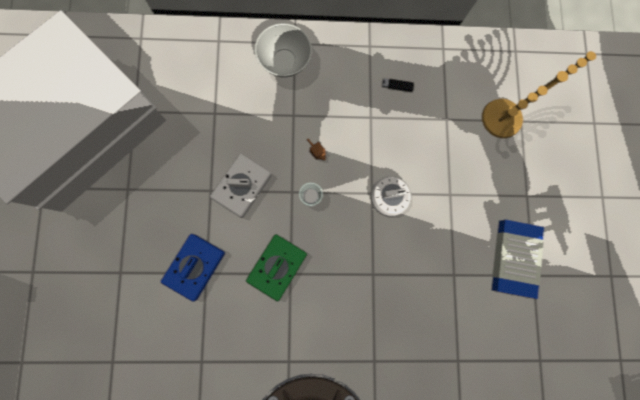

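View pics/side0.png

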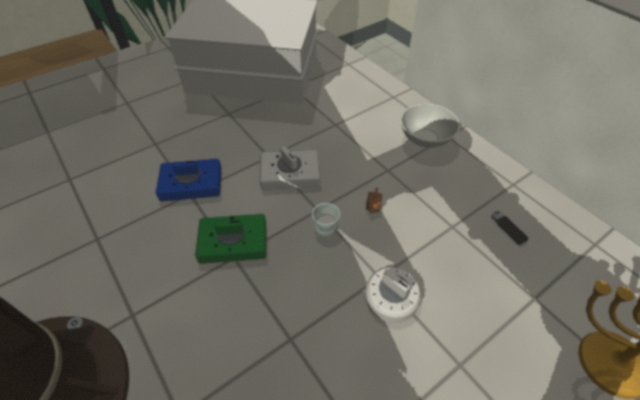

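Top view: white oblong box at (241,185), blue box at (192,267), green box at (277,267). The round timer is at (391,196) and the tealight at (311,195). The white oblong box fits the description. I'll confirm it in an enlarged crop.

```bash
python3 - <<'E'
from h import *
im=get_image("top");s=get_image("side")
a=cv2.resize(im[140:230,200:290],(540,540)[::1],interpolation=cv2.INTER_CUBIC)
b=cv2.resize(s[140:200,245:335],None,fx=2.8,fy=2.8,interpolation=cv2.INTER_CUBIC)
c=np.zeros((540,800,3),np.uint8);c[:,:540]=a;c[:b.shape[0],540:540+b.shape[1]]=b
save("crop1.png",c)
cp=camera_params("top")
for n,u,v,z in[("box",241,185,.03),("knob",239,184,.034),("tea",311,195,.03),("timer",391,197,.03),("blue",192,267,.03),("green",277,267,.03),("bigbox",150,110,.1)]:print(n,ray(cp,u,v,z).round(3))
E
```

```text
box [0.527 0.157 0.03 ]
knob [0.528 0.161 0.034]
tea [0.507 0.004 0.03 ]
timer [ 0.505 -0.173  0.03 ]
blue [0.35  0.252 0.03 ]
green [0.351 0.075 0.03 ]
bigbox [0.664 0.334 0.1  ]
```

View pics/crop1.png

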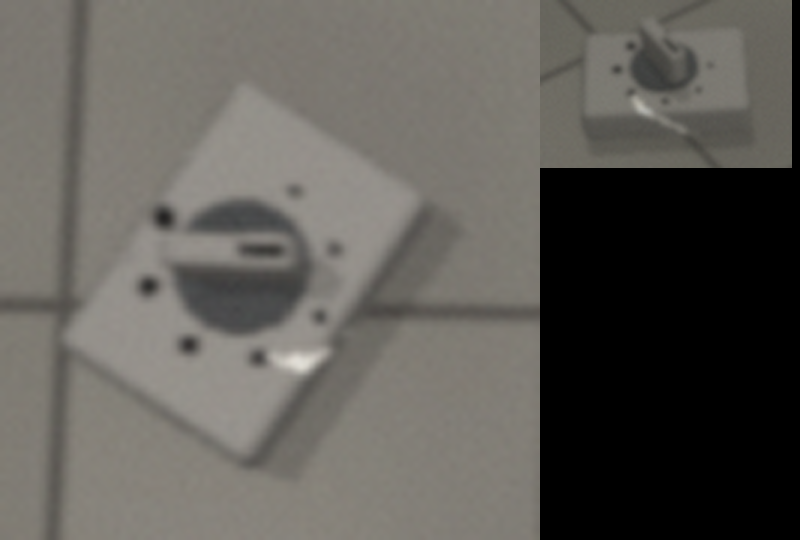

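White box confirmed. It has dots of graded size, smallest at crop (293,190), and the pointer end is at crop (285,248). Now I'll compute the geometry.

```bash
python3 - <<'E'
from h import *
cp=camera_params("top");sp=camera_params("side")
g=lambda u,v,z:ray(cp,200+(u+.5)/6-.5,140+(v+.5)/6-.5,z)
T,Rr,B,L=[g(*c,.03) for c in[(243,82),(422,200),(250,458),(67,337)]]
print("corners",T.round(3),Rr.round(3),B.round(3),L.round(3))
c=(T+Rr+B+L)/4;ax=(T+Rr-B-L);print("centre",c.round(3),"len",np.linalg.norm(ax)/2,np.linalg.norm(T+L-B-Rr)/2,"x-axis",np.degrees(np.arctan2(ax[1],ax[0])))
k=g(241,266,.034);print("skirt",k.round(3))
a,b=g(165,246,.062),g(296,250,.062);d=b-a;print("bar mid",((a+b)/2).round(3),"len",np.linalg.norm(d),"dir",np.degrees(np.arctan2(d[1],d[0])))
print("bigbox base",ray(sp,187,110,0).round(3),ray(sp,307,118,0).round(3),"top corner top cam z=.1,.2",ray(cp,160,110,.1).round(3),ray(cp,160,110,.2).round(3))
E
```

```text
corners [0.598 0.162 0.03 ] [0.555 0.095 0.03 ] [0.459 0.154 0.03 ] [0.502 0.221 0.03 ]
centre [0.528 0.158 0.03 ] len 0.11263320795043062 0.07954423178277945 x-axis -31.55291258695613
skirt [0.528 0.159 0.034]
bar mid [0.529 0.158 0.062] len 0.045332841122363556 dir -90.77127204773649
bigbox base [0.444 0.483 0.   ] [0.662 0.289 0.   ] top corner top cam z=.1,.2 [0.665 0.314 0.1  ] [0.623 0.274 0.2  ]
```

```bash
python3 -m jog '[50,0,0,0,-1, 50,0,0,0,-1, 50,0,0,0,-1, 50,0,0,0,-1, 50,0,0,0,-1, 50,0,0,0,-1, 50,0,0,0,-1, 50,0,0,0,-1, 50,0,0,0,-1, 50,0,0,0,-1, 50,0,0,0,-1, 50,0,0,0,-1, 50,0,0,0,-0.6, 50,0,0,0,0]'; python3 -c "
from h import *
o=observe();print(o['joints'],rot(o['ee_rot']))"
```

```text
clock: 1.37
position: [0.1523, -0.6037, 0.2478]
ee_rot: [-2.146, -2.284, -0.005]
force: [-0.6, 0.3, 0.5]
width: 0.543
[ 1.4305027   0.45872531 -0.28373825  1.55786879  0.13596654  1.15238442
  1.1805848 ] [[-0.06227853  0.99805447 -0.00294121]
 [ 0.99803084  0.06229858  0.00730339]
 [ 0.00747242 -0.00248057 -0.999969  ]]
```

```bash
python3 -m jog '[50,0.86,0.5,0,0, 50,0.86,0.5,0,0, 50,0.86,0.5,0,0, 50,0.86,0.5,0,0, 50,0.86,0.5,0,0, 50,0.86,0.5,0,0, 50,0.86,0.5,0,0, 50,0.86,0.5,0,0, 50,0.86,0.5,0,0, 50,0.86,0.5,0,0, 50,0.86,0.5,0,0, 50,0.86,0.5,0,0, 50,0.86,0.5,0,0, 50,0.86,0.5,0,0, 50,0.86,0.5,0,0, 50,0.86,0.5,0,0, 50,0.86,0.5,0,0, 50,0,0,0,0]'; cat >> h.py <<'E'
def need(p,yaw=None):
    o=observe();M=rot(o['ee_rot']);d=M.T@(np.array(p)-o['position'])
    cur=np.degrees(np.arctan2(M[1,1],M[0,1]))
    print('pos',o['position'].round(4),'joints',o['joints'].round(2),'yaw_y',cur.round(1),'tilt',M[:,2].round(3),'shift units',(d/.04).round(2),'turn units',None if yaw is None else round((cur-yaw)/6,2),'w',o['width'],'F',o['force'].round(1),'t',o['clock'])
E
python3 -c "
from h import *
need([.528,.158,.16],0)"
```

```text
clock: 2.87
position: [0.4796, 0.0187, 0.2494]
ee_rot: [-2.22, -2.22, -0.009]
force: [-0.5, -0.1, 0.7]
width: 0.547
pos [0.4796 0.0187 0.2494] joints [ 0.43  0.28 -0.7   1.88  0.2   1.05 -0.36] yaw_y -0.0 tilt [ 0.003  0.005 -1.   ] shift units [3.47 1.2  2.26] turn units -0.0 w 0.5466050524458387 F [-0.5 -0.1  0.7] t 2.8667
```

```bash
python3 -m jog '[50,0.9,0.3,0,0, 50,0.9,0.3,0,0, 50,0.9,0.3,0.3,0, 50,0.6,0.25,0.6,0, 50,0.3,0.1,0.6,0, 50,0,0,0.6,0, 50,0,0,0,0, 50,0,0,0,0]'; python3 -c "
from h import *
w=get_image('wrist');cp=camera_params('wrist');save('w1.png',w);print(proj(cp,[.528,.158,.034]),proj(cp,[.528,.138,.062]),proj(cp,[.528,.178,.062]))
need([.528,.158,.1],0)"
```

```text
clock: 3.53
position: [0.5323, 0.1674, 0.1631]
ee_rot: [-2.239, -2.2, -0.013]
force: [1.2, -0.3, 0.2]
width: 0.545
[316.34191926 207.8402814 ] [316.53153977 240.26076248] [315.49032663 196.02639155]
pos [0.5321 0.1668 0.1631] joints [ 0.08  0.5  -0.66  1.81  0.37  0.95 -0.76] yaw_y -1.0 tilt [ 0.004  0.007 -1.   ] shift units [-0.23 -0.1   1.58] turn units -0.17 w 0.5430697184458092 F [-0.1 -1.2 -0.7] t 3.5833
```

View pics/w1.png

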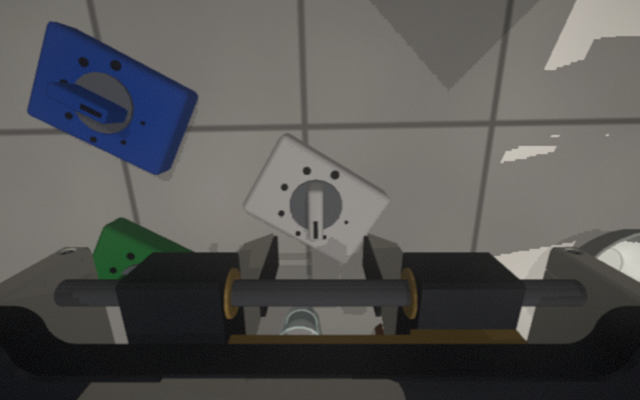

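Wrist view: skirt at (316,205), against a predicted (316,208), so it is within about 2 mm. The bar is vertical in the image, between the open jaws. Descending.

```bash
python3 -m jog '[50,-0.2,-0.1,0.4,-0.17, 50,0,0,0.5,0, 50,0,0,0.5,0, 50,0,0,0.4,0, 50,0,0,0.2,0, 50,0,0,0,0]'; python3 -c "
from h import *
need([.528,.159,.064],0)"
```

```text
clock: 4.08
position: [0.5343, 0.1544, 0.0905]
ee_rot: [2.23, 2.201, 0.027]
force: [0.5, -0.5, -0.2]
width: 0.546
pos [0.5343 0.1544 0.0905] joints [ 0.06  0.58 -0.61  1.89  0.46  0.79 -0.81] yaw_y -0.8 tilt [ 0.018  0.007 -1.   ] shift units [ 0.11 -0.17  0.66] turn units -0.13 w 0.5458719229783193 F [ 0.5 -0.5 -0.2] t 4.0833
```

```bash
python3 -m jog '[50,0.12,-0.2,0.25,-0.15, 50,0,-0.05,0.25,0, 50,0,0,0.1,0, 50,0,0,0,0]'; python3 -c "
from h import *
need([.528,.159,.064],0)"
```

```text
clock: 4.42
position: [0.5283, 0.158, 0.0703]
ee_rot: [2.215, 2.209, 0.035]
force: [0.4, 1.2, 0.2]
width: 0.549
pos [0.5283 0.158  0.0703] joints [ 0.03  0.6  -0.59  1.93  0.5   0.73 -0.85] yaw_y -0.2 tilt [ 0.025  0.007 -1.   ] shift units [ 0.02 -0.01  0.16] turn units -0.03 w 0.5490450262282361 F [0.4 1.2 0.2] t 4.4167
```

```bash
python3 -m jog '[50,0.02,0,0.14,0, 50,0,0,0,0, 0,0,0,0,0, 0,0,0,0,0, 0,0,0,0,0, 0,0,0,0,0, 0,0,0,0,0, 0,0,0,0,0, 0,0,0,0,0]' 20; python3 -c "
from h import *
need([.528,.159,.064],0)"
```

```text
clock: 5.17
position: [0.5279, 0.1587, 0.0664]
ee_rot: [2.217, 2.208, 0.032]
force: [0.5, -0.8, 0.5]
width: 0.141
pos [0.5279 0.1587 0.0664] joints [ 0.03  0.61 -0.58  1.93  0.5   0.73 -0.85] yaw_y -0.3 tilt [ 0.023  0.006 -1.   ] shift units [0.01 0.   0.06] turn units -0.04 w 0.14098194878348916 F [ 0.5 -0.8  0.5] t 5.1667
```

```bash
python3 -m jog '[0,0,0,0,-0.8, 0,0,0,0,-0.8, 0,0,0,0,-0.8, 0,0,0,0,-0.8, 0,0,0,0,-0.8, 0,0,0,0,-0.8, 0,0,0,0,0]'; python3 -c "
from h import *
need([.528,.159,.066],59);print(observe()['ft_torque'])"
```

```text
clock: 5.75
position: [0.5287, 0.1589, 0.0664]
ee_rot: [1.566, 2.703, 0.028]
force: [-0.5, -1.1, 2.0]
width: 0.142
pos [0.5287 0.1589 0.0664] joints [ 0.11  0.65 -0.72  1.92  0.61  0.78 -0.42] yaw_y 29.8 tilt [ 0.025  0.007 -1.   ] shift units [ 0.01 -0.01  0.01] turn units -4.86 w 0.1420580978896971 F [-0.5 -1.1  2. ] t 5.75
[-0.0919607   0.18528585  0.04896884]
```

```bash
python3 -m jog '[0,0,0,0,-0.8, 0,0,0,0,-0.8, 0,0,0,0,-0.8, 0,0,0,0,-0.8, 0,0,0,0,-0.8, 0,0,0,0,-0.3, 0,0,0,0,0]'; python3 -c "
from h import *
need([.528,.159,.066],59);print(observe()['ft_torque'])"
```

```text
clock: 6.33
position: [0.5293, 0.1593, 0.0664]
ee_rot: [0.922, 2.981, 0.024]
force: [-0.4, -0.2, 1.2]
width: 0.142
pos [0.5293 0.1593 0.0664] joints [ 0.18  0.69 -0.83  1.91  0.7   0.82 -0.05] yaw_y 55.6 tilt [ 0.025  0.008 -1.   ] shift units [ 0.02 -0.03  0.01] turn units -0.56 w 0.14242479770874905 F [-0.4 -0.2  1.2] t 6.3333
[-0.15388534  0.13276914 -0.00509178]
```

Near the stop now. I'll creep on in small steps and watch the torque.

```bash
python3 -m jog '[0,0,0,0,-0.4, 0,0,0,0,-0.4, 0,0,0,0,-0.3, 0,0,0,0,-0.3]'; python3 -c "
from h import *
need([.528,.159,.066],59);print(observe()['ft_torque'])"; python3 -m jog '[0,0,0,0,-0.4, 0,0,0,0,-0.4, 0,0,0,0,-0.4]'; python3 -c "
from h import *
need([.528,.159,.066],59);print(observe()['ft_torque'])"
```

```text
clock: 6.67
position: [0.5297, 0.1593, 0.0665]
ee_rot: [0.717, 3.036, 0.022]
force: [-0.5, -0.4, 0.2]
width: 0.15
pos [0.5297 0.1593 0.0665] joints [ 0.2   0.7  -0.86  1.91  0.72  0.84  0.07] yaw_y 63.4 tilt [ 0.025  0.008 -1.   ] shift units [ 0.03 -0.02  0.01] turn units 0.74 w 0.14986310053630916 F [-0.5 -0.4  0.2] t 6.6667
[ 0.20841804 -0.0179671  -0.53175499]
clock: 6.92
position: [0.5303, 0.1589, 0.0665]
ee_rot: [0.532, 3.072, 0.019]
force: [0.2, 0.8, -0.5]
width: 0.171
pos [0.5303 0.1589 0.0665] joints [ 0.22  0.71 -0.89  1.91  0.74  0.86  0.17] yaw_y 70.3 tilt [ 0.025  0.008 -1.   ] shift units [ 0.06 -0.02  0.01] turn units 1.89 w 0.17136952131040584 F [ 0.2  0.8 -0.5] t 6.9167
[ 0.21716405 -0.18300813 -0.71342252]
```

The yaw torque rose to -0.71 N m and the jaws are being wedged open, so the bar is on its end stop. Releasing and lifting.

```bash
python3 -m jog '[50,0,0,0,0, 50,0,0,0,0, 50,0,0,0,0, 50,0,0,0,0, 50,0,0,0,0, 50,0,0,0,0, 50,0,0,-0.3,0, 50,0,0,-0.6,0, 50,0,0,-0.8,0, 50,0,0,-0.8,0, 50,0,0,-0.8,0, 50,0,0,-0.8,0, 50,0,0,0,0]'; python3 -c "
from h import *
need([.528,.159,.16],59);w=get_image('wrist')
save('w2.png',w)"
```

```text
clock: 8.0
position: [0.5229, 0.1587, 0.2405]
ee_rot: [0.541, 3.077, 0.018]
force: [0.6, 0.6, -0.5]
width: 0.545
pos [0.5229 0.1587 0.2405] joints [ 0.35  0.52 -1.06  1.74  0.5   1.16  0.37] yaw_y 70.1 tilt [ 0.019  0.008 -1.   ] shift units [-0.09  0.02  2.01] turn units 1.84 w 0.5449981512226852 F [ 0.6  0.6 -0.5] t 8.0
```

View pics/w2.png

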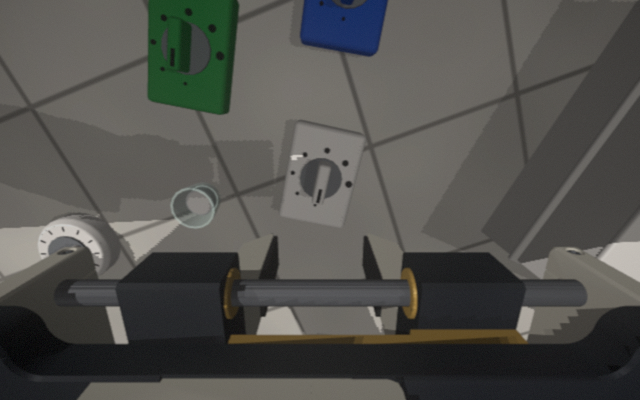

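Bar pointer end at about (319,202) by the smallest dot at (315,205); the tealight (195,206) and the timer look undisturbed. I'll check the angle in a crop.

```bash
python3 - <<'E'
from h import *
w=cv2.imread("pics/w2.png")
cv2.imwrite("pics/c2.png",cv2.resize(w[115:235,265:385],(600,600),interpolation=cv2.INTER_CUBIC))
E
```

```text
(no output)
```

View pics/c2.png

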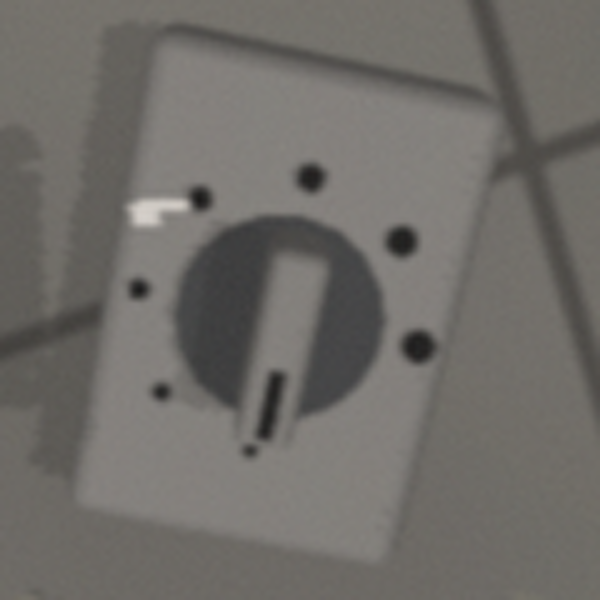

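```bash
python3 - <<'E'
from h import *
cp=camera_params("wrist")
g=lambda u,v,z:ray(cp,265+(u+.5)/5-.5,115+(v+.5)/5-.5,z)
A=lambda d:np.degrees(np.arctan2(d[1],d[0])).round(2)
TL,TR,BL,BR=[g(*c,.03) for c in[(158,40),(500,105),(78,500),(380,562)]]
print("box",A(BL-TL),A(BR-TR),"short+90",A(BR-BL)-90,A(TR-TL)-90,"dot",A(g(250,450,.03)-g(281,315,.034)))
print("bar line",A(g(265,440,.062)-g(278,373,.062)),"bar",A(g(266,443,.062)-g(300,255,.062)),"edges",A(g(240,435,.062)-g(274,255,.062)),A(g(292,447,.062)-g(328,260,.062)))
im=get_image("top");c=im[140:230,200:430];save("top2.png",cv2.resize(c,None,fx=3.4,fy=3.4,interpolation=cv2.INTER_CUBIC))
E
```

```text
box -31.51 -32.35 short+90 -32.75 -30.509999999999998 dot -32.05
bar line -30.49 bar -29.78 edges -30.53 -30.08
```

View pics/top2.png

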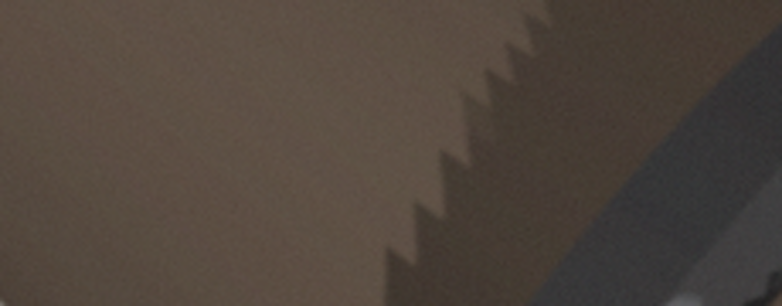

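The arm blocks the top view. I'll check the tealight and timer positions against the wrist image numerically, then hand in.

```bash
python3 - <<'E'
from h import *
cp=camera_params("wrist");print("rim expected",proj(cp,[.507,.004,.042]).round(0),"timer",proj(cp,[.505,-.173,.03]).round(0),"F",observe()["force"].round(1))
print(sign_off())
E
```

```text
rim expected [191. 211.] timer [ 69. 252.] F [ 0.2 -0.4  0.4]
the job is handed in; nothing more can be done
None
```

The lamp is turned all the way down. I turned the white dimmer's knob about 60° anticlockwise to its end stop, let go, lifted clear and signed off at about 8 s.

- **End stop:** while turning, the moment rose from about 0 to 0.71 N m and the jaws began to be wedged open. After letting go, the wrist image puts the bar at about -30.2° and the box's +x axis at about -31.8°. That is within measuring error of the stop, with the pointer end at the smallest dot.
- **Tealight and timer:** the arm passed high above both and met no contact force on the way. In the wrist picture the tealight is upright, within a few pixels of where it stood before. The timer also sits where expected.
- **Checks that failed:** the final top view was blocked by the arm. The timer's knob was hidden by the gripper in the last wrist picture, so I did not re-measure its dial setting.

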